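# Load reed blocks into the air-test bed and start the blower

## Task

The air-test bed's blower has been left on: throw its toggle switch to off first, then slide the black grip of the hold-down rail fully back to its open end stop, away from the bays. Set every accordion reed block on the bench foot-down and flat in a bay of the bed, one to a bay, then slide the rail fully home over the blocks to its other end stop, and last throw the blower back on. Leave the funnel stand, the two sky-blue keys and the button lifter where they are.

Things in the scene. Friction and masses are not known exactly. Their poses are not given: they have to be found in the camera images.
- bed: Fixed test bed, base plate x -65..135, y +-165 mm, 10 mm thick. Origin: on the bench under the centre of its row of four cork-floored bays, z up. Bay centres x = 0, y = -93, -31, 31, 93 mm; each 100 (x) x 46 mm (y), floor 10 mm above the bench, between wooden bars and end walls 16 mm thick whose tops are 22 mm above the bench.
- clamp (a joint): Hold-down rail's slide along the bed's +x (m): 0 = fully home over the blocks, 0.075 = fully open, clear of the bays; end stops at both, 2 N friction. Steel bar 20 mm wide (x), 314 mm long (y), 51 to 58 mm above the bench, centre line at bed x = 30 mm + joint; its end cheeks stand outside the bays.
- clamp_grip (a point): Point in the black grip standing on the middle of the rail: grip 18 mm (bed x) by 50 mm (bed y), from 58 to 96 mm above the bench; this point is 82 mm above the bench, on the grip's centre. It moves with the rail; axes parallel to the bed's.
- blower_base: Blower switch, fixed grey box 90 (x) x 50 (y) x 25 mm high. Origin under its centre. A toggle lever on top swings in its x-z plane about an axis 22 mm above the bench at the origin. A small brass boss on the top marks its on side (+x).
- blower (a joint): Angle (rad) of the toggle lever: 0 = off, leaning 0.6 rad from upright to the box's -x side; 1.2 = on, leaning 0.6 rad to its +x side (the side with the brass boss). It snaps over by its own weight once past upright.
- blower_tip (a point): Centre of the black ball (26 mm across) at the end of the toggle lever, 85 mm from the hinge axis; the rod is 10 mm thick. The ball's centre is about 92 mm above the bench in either position, 107 mm when upright.
- reed0: Reed block (identical to the others; three or four are present): wooden foot 76 (x) x 32 (y) x 10 mm high, and on it a body 76 x 24 x 26 mm with metal reed plates on its long sides; 36 mm high in all, 60 to 130 g. Origin under the centre of the foot, z up, x along its length.
- reed1: Reed block (identical to the others; three or four are present): wooden foot 76 (x) x 32 (y) x 10 mm high, and on it a body 76 x 24 x 26 mm with metal reed plates on its long sides; 36 mm high in all, 60 to 130 g. Origin under the centre of the foot, z up, x along its length.
- reed2: Reed block (identical to the others; three or four are present): wooden foot 76 (x) x 32 (y) x 10 mm high, and on it a body 76 x 24 x 26 mm with metal reed plates on its long sides; 36 mm high in all, 60 to 130 g. Origin under the centre of the foot, z up, x along its length.
- reed3: Reed block (identical to the others; three or four are present): wooden foot 76 (x) x 32 (y) x 10 mm high, and on it a body 76 x 24 x 26 mm with metal reed plates on its long sides; 36 mm high in all, 60 to 130 g. Origin under the centre of the foot, z up, x along its length.
- stand: Ring stand with a small brass funnel over a glass vial, base 70 x 90 mm, 145 mm high, about 0.7 kg, loose; origin under its centre. Not to be moved.
- key_a: Sky-blue celluloid key, 18 x 70 x 8 mm, lying flat; origin under its centre. Not to be moved.
- key_b: Sky-blue celluloid key like the other, 18 x 70 x 8 mm. Not to be moved.
- lifter: Button lifter, 160 mm long chrome tool with a black handle, 10 mm thick, lying flat; origin under its middle. Not to be moved.
There are look-alikes about, which are no part of the job. What is shaped like the blower_base but purple is not meant. What is shaped like the reed0 but purple is not meant.

How it is judged:
On the way, in this order (a step that is already met when the one before it is completed fails the run):
1. the blower is switched off (value of joint blower below 0.15 rad), for 0.2 s.
2. the rail is slid fully open, the blower off (value of joint blower below 0.15 rad and value of joint clamp above 0.069 m), for 0.2 s.
3. every reed block sits flat in a bay, the rail still open and the blower off (all of step 2 and z of reed0 in the frame of bed between 0.006 and 0.016 m and x of reed0 in the frame of bed between -0.03 and 0.03 m and y of reed0 in the frame of bed between -0.125 and 0.125 m and angle between each of reed0, reed1, reed2, reed3's own z axis and vertical below 0.1 rad and linear speed of each of reed0, reed1, reed2, reed3 below 0.02 m/s and z of reed1 in the frame of bed between 0.006 and 0.016 m and x of reed1 in the frame of bed between -0.03 and 0.03 m and y of reed1 in the frame of bed between -0.125 and 0.125 m and z of reed2 in the frame of bed between 0.006 and 0.016 m and x of reed2 in the frame of bed between -0.03 and 0.03 m and y of reed2 in the frame of bed between -0.125 and 0.125 m and z of reed3 in the frame of bed between 0.006 and 0.016 m and x of reed3 in the frame of bed between -0.03 and 0.03 m and y of reed3 in the frame of bed between -0.125 and 0.125 m), for 0.3 s.
4. the rail is slid fully home over the seated blocks, the blower off (value of joint blower below 0.15 rad and value of joint clamp below 0.006 m and z of reed0 in the frame of bed between 0.006 and 0.016 m and x of reed0 in the frame of bed between -0.03 and 0.03 m and y of reed0 in the frame of bed between -0.125 and 0.125 m and angle between each of reed0, reed1, reed2, reed3's own z axis and vertical below 0.1 rad and linear speed of each of reed0, reed1, reed2, reed3 below 0.02 m/s and z of reed1 in the frame of bed between 0.006 and 0.016 m and x of reed1 in the frame of bed between -0.03 and 0.03 m and y of reed1 in the frame of bed between -0.125 and 0.125 m and z of reed2 in the frame of bed between 0.006 and 0.016 m and x of reed2 in the frame of bed between -0.03 and 0.03 m and y of reed2 in the frame of bed between -0.125 and 0.125 m and z of reed3 in the frame of bed between 0.006 and 0.016 m and x of reed3 in the frame of bed between -0.03 and 0.03 m and y of reed3 in the frame of bed between -0.125 and 0.125 m), for 0.2 s.
5. the blower is switched on with the rail home (value of joint blower above 1.05 rad and value of joint clamp below 0.006 m), for 0.2 s.
At the end, for the whole second after the job is handed in: Every reed block present lies at rest foot-down in a bay (underside within about 5 mm of the bay floor, tilted under 0.1 rad), the rail is within 6 mm of its home stop and the toggle within 0.15 rad of its on stop (all of step 5 and z of reed0 in the frame of bed between 0.006 and 0.016 m and x of reed0 in the frame of bed between -0.03 and 0.03 m and y of reed0 in the frame of bed between -0.125 and 0.125 m and angle between each of reed0, reed1, reed2, reed3's own z axis and vertical below 0.1 rad and linear speed of each of reed0, reed1, reed2, reed3 below 0.02 m/s and z of reed1 in the frame of bed between 0.006 and 0.016 m and x of reed1 in the frame of bed between -0.03 and 0.03 m and y of reed1 in the frame of bed between -0.125 and 0.125 m and z of reed2 in the frame of bed between 0.006 and 0.016 m and x of reed2 in the frame of bed between -0.03 and 0.03 m and y of reed2 in the frame of bed between -0.125 and 0.125 m and z of reed3 in the frame of bed between 0.006 and 0.016 m and x of reed3 in the frame of bed between -0.03 and 0.03 m and y of reed3 in the frame of bed between -0.125 and 0.125 m); the robot touches nothing.
It fails at once if the funnel stand is moved more than 25 mm (distance of stand from where it was at the start of the episode above 0.025 m).
It fails at once if a celluloid key is moved more than 25 mm (distance of key_a from where it was at the start of the episode above 0.025 m).
It fails at once if a celluloid key is moved more than 25 mm (distance of key_b from where it was at the start of the episode above 0.025 m).
It fails at once if the button lifter is moved more than 25 mm (distance of lifter from where it was at the start of the episode above 0.025 m).
Of reed0, reed1, reed2, reed3 only 3 to 4 are there at a start; the rules pass over those that are not, and their reading is None.
At some moment in a run one of reed0, reed1, reed2, reed3 may be knocked a few centimetres aside while the robot is not near it.
Once in a run the grip may slacken for a moment while it holds something.
It also fails if it takes over 210 s, if anything falls off the work surface, if the arm or the gripper's body presses on something with over 40 N, if the wrist force passes 120 N, or if a joint passes its speed limit or range.

## Robot

A 6-joint arm with a two-finger parallel gripper is mounted at the origin on the work surface. World frame = base frame: x ahead of the robot, y to its left, z up, the work surface at z = 0. Lengths are in m, angles in rad, forces in N, time in s.
With the tool pointing down it reaches from about 0.25 to 0.775 m from the base axis. Payload 4 kg.
Tool frame: the origin (TCP) lies between the finger pads; the fingertips stand 11 mm ahead of it and the grasp point (between the pads) lies 8 mm behind it (robot.tip_extent is the z of the fingertips in the tool frame, in m); z points along the fingers, y is the line along which they close (so a half turn about z gives the same grasp; the last joint's range is limited). The gripper opens to 94 mm and grips with 3 to 60 N. Pads are 16 mm wide; open, the fingers measure 119 mm over their backs; the gripper's body (75 mm by 177 mm) begins 78 mm behind the grasp point.
Start: joints at [-1.357, 0.087, 1.371, -0, 1.684, -0.103], TCP at [0.171, -0.523, 0.217] pointing down, gripper open.
Joint ranges: [-3.1, 3.1], [-0.76, 2.03], [0.27, 2.55], [-1.08, 4.22], [0.17, 2.65], [-2.57, 2.57]. Speed limits (rad/s): [2.79, 2.79, 3.14, 3.14, 3.14, 3.14].

## Interface

Orientations are given as [roll, pitch, yaw] about the fixed x, y, z axes, in that order (R = Rz(yaw) Ry(pitch) Rx(roll)).
In Python, from bench import robot, imaging gives the robot as it stands.
- The arm moves only by the shell command python3 -m pendant 'ROWS'. ROWS is JSON, a list of rows, each a list of 7 numbers: the shift along the world's x, y, z in cm, then the turn, a rotation vector about the world's x, y, z in degrees, then the opening, from 0 (shut) to 1 (fully open). In form: [[dx, dy, dz, ax, ay, az, jaw], ...]. A call has 1 to 8 rows; each row shifts and turns the commanded pose from where the row before left it; what a row does not reach is not made up. A row lasts 1/10 s, in which the tool goes at most 50 mm and 8.59 degrees, less where a joint would pass 70% of its speed; a pose out of reach is approached as far as the arm can. A call is refused whole if a number of a shift passes 5 or a number of a turn 8.59, either way. A call with a gripper value outside its range is refused whole. The fingers move at their own pace and stop on an object; the grip force is fixed at half the most. Time passes only in rows, so rows that do not move let the fingers close. It gives the time, the measured TCP pose, the force, the opening and the grip force at its end, in the units of the state.
- robot.get_obs(): the state, without advancing time (a new reading comes with each control period).
- imaging.snapshot(name): name is "side" or "top" or "wrist"; returns the picture (384x512x3 uint8, red, green, blue); there is no depth.
- imaging.camera_params(name): a dict with "camera_matrix" (3x3 intrinsics, pixels), "R" (3x3) and "t" (3): a world point X has camera coordinates R X + t. Camera axes: x right, y down, z forward; pixel columns grow to the right and rows downward; lengths in m; the calibration is good to about 2 mm. A picture is of the moment at which its call begins: read the wrist's pose just before it. camera_params takes no time and is no camera call; for the wrist camera it gives the pose at the moment of the call.
- robot.close_job(): hands the job in; it is judged then, once.
The state is a dict: "time": time; "joint_positions": joint angles; "qvel": joint speeds; "joint_torque": joint torques, N m; "tool_pos": TCP position; "ee_rot": TCP orientation; "wrist_force": force on the tool from outside, world axes, zero at the start; "wrist_torque": the same for the moment, N m; "width": finger opening in m; "finger_force": force on a finger pad.
Only numpy, scipy, OpenCV 4.12 (cv2) and the standard library are available. Lean on these libraries where they do the work, as an engineer would, in place of code of your own. Each camera call takes 0.05 s, during which the arm holds its last target. There are 200 camera calls.

## Working session

There is one attempt and no reset: what is moved stays moved. The work goes in short steps, Python scripts to look and compute and a shell command to move; the robot and the scene stay as the last step left them, time stands still between calls to the robot, and variables do not carry over. Pictures are saved under pics/ and viewed, at most 14 in all, crops included, and the job is handed in when it is done.

```bash
ls; mkdir -p pics; python3 - <<'E'
from bench import robot, imaging
import cv2,numpy as np
for n in("top","side"):
    im=imaging.snapshot(n); cv2.imwrite(f"pics/{n}0.png",im[:,:,::-1])
    p=imaging.camera_params(n); print(n,p)
print(robot.get_obs())
E
```

```text
pics
top {'camera_matrix': array([[454.83682263,   0.        , 249.9381815 ],
       [  0.        , 454.83682263, 191.65035798],
       [  0.        ,   0.        ,   1.        ]]), 'R': array([[ 0.0273756 , -0.999621  , -0.00290377],
       [-0.979698  , -0.02625264, -0.19875267],
       [ 0.19860111,  0.00828579, -0.98004538]]), 't': array([-0.0703326 ,  0.55389116,  0.91073286])}
side {'camera_matrix': array([[440.08705607,   0.        , 257.45798409],
       [  0.        , 440.08705607, 193.69312947],
       [  0.        ,   0.        ,   1.        ]]), 'R': array([[-0.99862189, -0.05246344,  0.00138288],
       [-0.03658859,  0.67707637, -0.73500263],
       [ 0.03762445, -0.73404031, -0.67806284]]), 't': array([0.54851247, 0.12319461, 1.02700296])}
{'time': 0.1, 'joint_positions': array([-1.35705004e+00,  8.78570209e-02,  1.37212473e+00, -1.29851332e-05,
        1.68358809e+00, -1.03099336e-01]), 'qvel': array([-5.18045079e-05, -2.16052234e-03, -4.12968825e-03,  8.57896889e-04,
        6.79454976e-04, -2.39188816e-04]), 'joint_torque': array([ 2.80730739e-03, -3.41251123e+01, -3.03299510e+01,  7.21029122e-02,
        3.04682530e-02, -9.46990326e-05]), 'tool_pos': array([ 0.17125297, -0.52215212,  0.2154234 ]), 'ee_rot': array([-3.13962464e+00, -1.90648681e-04,  3.16843982e-01]), 'wrist_force': array([0.01869418, 0.49751502, 0.25980919]), 'wrist_torque': array([-0.01036798, -0.03578479, -0.01853906]), 'finger_force': 0.0, 'width': 0.0941685849970598}
```

View pics/top0.png

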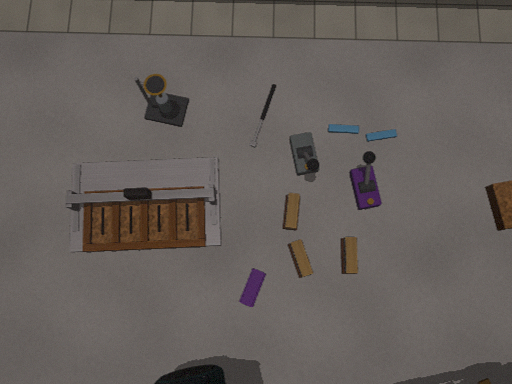

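View pics/side0.png

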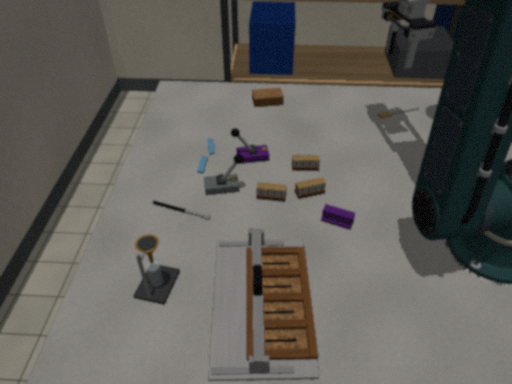

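The top view shows three tan reed blocks near (292,211), (301,258) and (350,255), with a purple decoy block at (253,288). The real blower is grey at (305,155), its ball at (313,166). The bed is at the left with its bays toward the robot and the grip at (138,194). I'll measure these next.

```bash
cat > h.py <<'E'
from bench import robot, imaging
import cv2,numpy as np
def ray(p,u,v):
    R,t,K=p["R"],p["t"],p["camera_matrix"]
    return -R.T@t, R.T@np.linalg.inv(K)@np.array([u,v,1.])
def onplane(p,u,v,z):
    o,d=ray(p,u,v); return o+d*(z-o[2])/d[2]
def proj(p,X):
    c=p["R"]@np.asarray(X)+p["t"]; q=p["camera_matrix"]@c; return q[:2]/q[2]
def two(p1,a,p2,b):
    o1,d1=ray(p1,*a);o2,d2=ray(p2,*b);d1/=np.linalg.norm(d1);d2/=np.linalg.norm(d2)
    s=np.linalg.lstsq(np.c_[d1,-d2],o2-o1,rcond=None)[0]
    A=o1+s[0]*d1;B=o2+s[1]*d2; return (A+B)/2,np.linalg.norm(A-B)
E
python3 - <<'E'
from h import *
t=cv2.imread("pics/top0.png"); p=imaging.camera_params("top")
hsv=cv2.cvtColor(t,cv2.COLOR_BGR2HSV)
for (u,v) in [(292,211),(301,258),(350,255),(305,140),(253,288),(60,60)]: print(u,v,hsv[v,u])
m=cv2.inRange(hsv,(8,70,60),(28,255,255))
cs,_=cv2.findContours(m,cv2.RETR_EXTERNAL,cv2.CHAIN_APPROX_NONE)
for c in cs:
    a=cv2.contourArea(c)
    if a>60:
        (cx,cy),(w,h),ang=cv2.minAreaRect(c); b=cv2.boxPoints(cv2.minAreaRect(c))
        W=np.array([onplane(p,*q,0.03)[:2] for q in b])
        print(round(cx),round(cy),a,W.mean(0).round(3),"sizes",np.linalg.norm(W[1]-W[0]).round(3),np.linalg.norm(W[2]-W[1]).round(3))
cv2.imwrite("pics/c0.png",cv2.resize(t[70:300,60:410],None,fx=2.2,fy=2.2,interpolation=cv2.INTER_CUBIC))
E
```

```text
292 211 [ 17 133 111]
301 258 [ 16 138 113]
350 255 [ 19 150 109]
305 140 [ 0  3 80]
253 288 [141 142  90]
60 60 [27 26 99]
300 258 383.5 [ 0.42  -0.165] sizes 0.031 0.076
351 255 382.0 [ 0.43  -0.273] sizes 0.025 0.077
143 225 5159.5 [0.483 0.172] sizes 0.267 0.106
292 210 382.0 [ 0.522 -0.146] sizes 0.079 0.031
505 205 571.5 [ 0.547 -0.609] sizes 0.043 0.101
154 85 373.0 [0.806 0.17 ] sizes 0.053 0.052
```

View pics/c0.png

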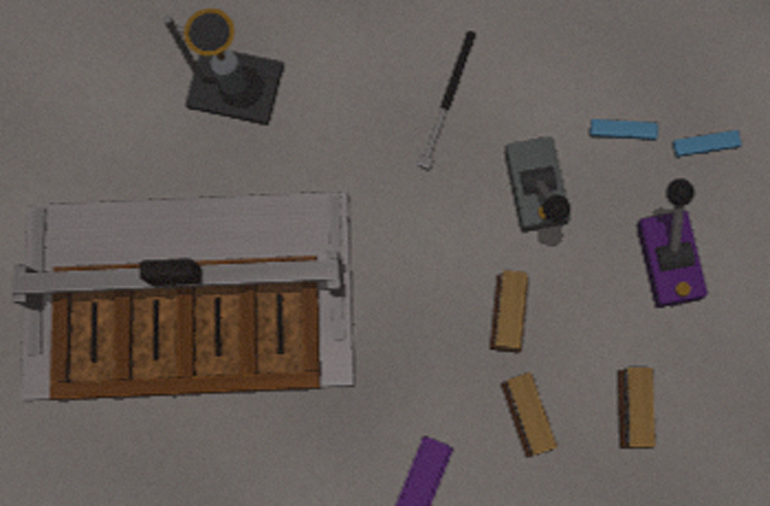

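The crop shows the blower lever leaning toward the robot, with the ball at full-image pixel (313,165) next to the brass boss. The bed's bays face the robot and its rail is near home. I'll zoom the side view to check the blocks' poses and the brown box.

```bash
python3 - <<'E'
from h import *
s=cv2.imread("pics/side0.png"); ps=imaging.camera_params("side"); p=imaging.camera_params("top")
cv2.imwrite("pics/c1.png",cv2.resize(s[85:235,190:365],None,fx=4,fy=4,interpolation=cv2.INTER_CUBIC))
f=lambda x,y:(60+x/2.2,70+y/2.2)
# base plate corners z=.01
for c in [(22,400),(355,385),(350,192),(48,203)]: print("plate",onplane(p,*f(*c),.01).round(4))
for c in [(50,400),(319,388)]: print("wood -x corners",onplane(p,*f(*c),.022).round(4))
for c in [(94,332),(156,331),(218,326),(280,325)]: print("slot ",onplane(p,*f(*c),.01).round(4))
print("grip",onplane(p,*f(170,270),.09).round(4))
print("ball",onplane(p,*f(556,208),.092).round(4))
for c in [(506,145),(555,137),(570,222),(522,231)]: print("box",onplane(p,*f(*c),.025).round(4))
E
```

```text
plate [0.4211 0.3319 0.01  ]
plate [0.4448 0.004  0.01  ]
plate [0.6422 0.017  0.01  ]
plate [0.6223 0.3265 0.01  ]
wood -x corners [0.4212 0.2998 0.022 ]
wood -x corners [0.4399 0.0382 0.022 ]
slot  [0.4905 0.267  0.01  ]
slot  [0.4932 0.2051 0.01  ]
slot  [0.4999 0.1434 0.01  ]
slot  [0.5026 0.0814 0.01  ]
grip [0.5402 0.1749 0.09  ]
ball [ 0.6088 -0.1838  0.092 ]
box [ 0.692  -0.1416  0.025 ]
box [ 0.7019 -0.1916  0.025 ]
box [ 0.6127 -0.2067  0.025 ]
box [ 0.6021 -0.1585  0.025 ]
```

View pics/c1.png

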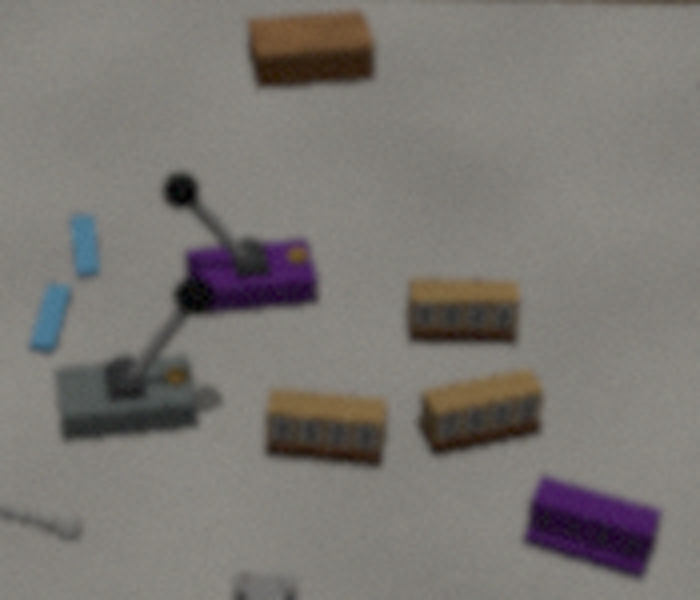

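The side crop shows all three reed blocks foot-down, tan tops up with the darker foot at the bottom; the brown box is a plain brick out of reach. From the pixels I get:

| Item | Position (m) | Yaw (rad) |
|---|---|---|
| Bed origin | (.497, .173) | .068 |
| Blower centre | (.652, -.175) | +x axis points along (-.984, -.176) |
| Blower ball | (.608, -.184) | |

The ball and box measurements agree. Next I approach the ball with closed fingers.

```bash
python3 -m pendant '[[3,2.5,0,0,0,-4,0],[3,2.5,0,0,0,-4,0],[3,2.5,0,0,0,0,0],[3,2.5,0,0,0,0,0],[3,2.5,0,0,0,0,0],[3,2.5,0,0,0,0,0],[3,2.5,0,0,0,0,0]]'; python3 -m pendant '[[3,2.5,0,0,0,0,0],[3,2.5,0,0,0,0,0],[3,2.5,0,0,0,0,0],[3,2.5,0,0,0,0,0],[3,2.5,0,0,0,0,0],[3,2.5,0,0,0,0,0],[0,0,0,0,0,0,0]]'
```

```text
time: 0.8
tool_pos: [0.3822, -0.3463, 0.216]
ee_rot: [-3.141, 0.0, 0.177]
wrist_force: [0.3, -0.5, 0.4]
width: 0.0417
finger_force: 0.0
time: 1.5
tool_pos: [0.5637, -0.1941, 0.215]
ee_rot: [-3.139, 0.0, 0.183]
wrist_force: [-0.1, 0.7, -0.7]
width: 0.0008
finger_force: 0.0
```

```bash
python3 -m pendant '[[0,0,-4,0,0,0,0],[0,0,-4,0,0,0,0],[0,0,-4,0,0,0,0],[0,0,0,0,0,0,0]]'; python3 -m pendant '[[1.5,0.27,0,0,0,0,0],[1.5,0.27,0,0,0,0,0],[1.5,0.27,0,0,0,0,0],[1.5,0.27,0,0,0,0,0],[1.5,0.27,0,0,0,0,0],[1.5,0.27,0,0,0,0,0],[1,0.18,0,0,0,0,0],[0,0,0,0,0,0,0]]'; python3 - <<'E'
from h import *
cv2.imwrite("pics/s1.png",cv2.resize(imaging.snapshot("side")[:,:,::-1][100:240,180:380],None,fx=3,fy=3))
E
```

```text
time: 1.9
tool_pos: [0.556, -0.196, 0.0887]
ee_rot: [-3.133, 0.013, 0.177]
wrist_force: [-0.4, 0.8, -1.1]
width: 0.0002
finger_force: 0.0
time: 2.7
tool_pos: [0.6626, -0.18, 0.098]
ee_rot: [3.14, -0.002, 0.178]
wrist_force: [-1.3, 1.2, 0.3]
width: 0.0003
finger_force: 0.0
```

View pics/s1.png

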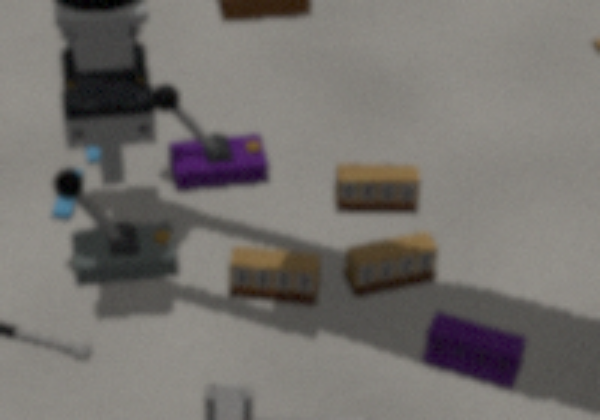

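The blower is off: the ball now leans to the far side, at (68,183) in the crop. Next I rise and go over the bed, with a wrist picture to refine its pose.

```bash
python3 -m pendant '[[0,0,4,0,0,0,0],[0,0,4,0,0,0,0],[0,0,5,0,0,0,0],[-1.6,3.53,0,0,0,-3,0],[-1.6,3.53,0,0,0,-3,0],[-1.6,3.53,0,0,0,0,0],[-1.6,3.53,0,0,0,0,0],[-1.6,3.53,0,0,0,0,0]]';python3 -m pendant '[[-1.6,3.53,0,0,0,0,0],[-1.6,3.53,0,0,0,0,0],[-1.6,3.53,0,0,0,0,0],[-1.6,3.53,0,0,0,0,0],[-1.6,3.53,0,0,0,0,0],[0,0,0,0,0,0,0],[0,0,0,0,0,0,0]]'; python3 - <<'E'
from h import *
p=imaging.camera_params("wrist"); print(p)
cv2.imwrite("pics/w1.png",imaging.snapshot("wrist")[:,:,::-1])
np.save("w1.npy",p,allow_pickle=True)
t=imaging.snapshot("top")[:,:,::-1]; cv2.imwrite("pics/t1.png",t)
E
```

```text
time: 3.55
tool_pos: [0.5798, -0.0024, 0.2272]
ee_rot: [3.141, -0.0, 0.072]
wrist_force: [1.5, 0.3, 0.3]
width: 0.0005
finger_force: 0.0
time: 4.25
tool_pos: [0.5007, 0.1733, 0.2271]
ee_rot: [3.141, -0.001, 0.074]
wrist_force: [0.5, 0.0, -0.2]
width: 0.0005
finger_force: 0.0
{'camera_matrix': array([[318.83627375,   0.        , 261.82776545],
       [  0.        , 318.83627375, 188.41051713],
       [  0.        ,   0.        ,   1.        ]]), 'R': array([[ 0.07461853, -0.9972114 ,  0.00122216],
       [-0.9625915 , -0.07170778,  0.26129598],
       [-0.26047969, -0.02067397, -0.96525795]]), 't': array([0.13462579, 0.4638126 , 0.53564468])}
```

View pics/w1.png

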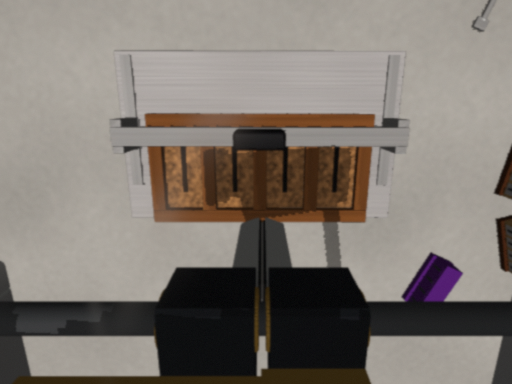

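The wrist view shows the whole bed: plate corners near (115,51), (405,53), (387,216) and (133,217), and the grip at (259,138).

```bash
python3 - <<'E'
from h import *
p=np.load("w1.npy",allow_pickle=True).item()
c=np.array([onplane(p,*q,.01)[:2] for q in [(115,51),(405,52),(387,216),(133,217)]])
print(c.round(4), c.mean(0).round(4))
a=c[0]-c[1];b=c[3]-c[2]; print([np.arctan2(-v[0],v[1]).round(4) for v in(a,b)],np.linalg.norm(a),np.linalg.norm(b),np.linalg.norm(c[0]-c[3]))
w=np.array([onplane(p,*q,.022)[:2] for q in [(146,114),(374,114),(366,211),(153,211)]]);print(w.round(4),w.mean(0).round(4))
print("grip",onplane(p,259,130,.096).round(4),onplane(p,259,139,.09).round(4),"rail far/near edge",onplane(p,200,126,.058).round(4),onplane(p,200,147,.058).round(4))
E
```

```text
[[0.6189 0.3465]
 [0.6422 0.0217]
 [0.4472 0.0073]
 [0.4217 0.3324]] [0.5325 0.177 ]
[np.float64(0.0717), np.float64(0.0784)] 0.32557364128488775 0.3260846717408178 0.197698117140969
[[0.553  0.309 ]
 [0.5725 0.0493]
 [0.4558 0.0398]
 [0.4362 0.3027]] [0.5044 0.1752]
grip [0.5509 0.179  0.096 ] [0.5419 0.1784 0.09  ] rail far/near edge [0.5472 0.2406 0.058 ] [0.5253 0.2401 0.058 ]
```

Bed origin is (.4975, .174) with yaw .073; both views agree and the plate measures 326 x 198 mm. The rail is at joint ≈ 0.013. Descending and pushing it open.

```bash
python3 -m pendant '[[0,0,-5,0,0,0,0],[0,0,-5,0,0,0,0],[0,0,-4.5,0,0,0,0],[0,0,0,0,0,0,0],[1.3,0.1,0,0,0,0,0],[1.3,0.1,0,0,0,0,0],[1.3,0.1,0,0,0,0,0]]'; python3 -m pendant '[[1.3,0.1,0,0,0,0,0],[1.2,0.09,0,0,0,0,0],[1.0,0.07,0,0,0,0,0],[0.6,0.04,0,0,0,0,0],[0,0,0,0,0,0,0],[0,0,0,0,0,0,0]]'
```

```text
time: 5.05
tool_pos: [0.5411, 0.1753, 0.0837]
ee_rot: [3.141, 0.0, 0.071]
wrist_force: [-3.1, -0.2, -0.8]
width: 0.0003
finger_force: 1.4
time: 5.65
tool_pos: [0.5822, 0.1794, 0.0825]
ee_rot: [-3.141, -0.002, 0.072]
wrist_force: [0.1, -0.6, -0.2]
width: 0.0004
finger_force: 0.0
```

```bash
python3 -m pendant '[[0.3,0.02,0,0,0,0,0],[0,0,0,0,0,0,0],[0.3,0.02,0,0,0,0,0],[0,0,0,0,0,0,0]]'
```

```text
time: 6.05
tool_pos: [0.5846, 0.1797, 0.0818]
ee_rot: [3.141, 0.007, 0.073]
wrist_force: [-8.7, -1.1, 4.7]
width: 0.0002
finger_force: 4.2
```

It rests against the open stop with 8.7 N of reaction. I'll back off, rise, and look at the reeds with the wrist camera.

```bash
python3 -m pendant '[[-2,-0.1,0,0,0,0,0],[0,0,5,0,0,0,0],[0,0,5,0,0,0,0],[0,0,4.5,0,0,0,0],[-1.65,-3.7,0,0,0,0,1],[-1.65,-3.7,0,0,0,0,1],[-1.65,-3.7,0,0,0,0,1],[-1.65,-3.7,0,0,0,0,1]]';python3 -m pendant '[[-1.65,-3.7,0,0,0,0,1],[-1.65,-3.7,0,0,0,0,1],[-1.65,-3.7,0,0,0,0,1],[-1.65,-3.7,0,0,0,0,1],[-1.65,-3.7,0,0,0,0,1],[-1.65,-3.7,0,0,0,0,1],[0,0,0,0,0,0,1],[0,0,0,0,0,0,1]]'; python3 - <<'E'
from h import *
p=imaging.camera_params("wrist");np.save("w2.npy",p,allow_pickle=True)
w=imaging.snapshot("wrist")[:,:,::-1].copy(); t=imaging.snapshot("top")[:,:,::-1]
cv2.imwrite("pics/w2.png",w); cv2.imwrite("pics/t2.png",t)
pt=imaging.camera_params("top")
for n,im,pp in(("wrist",w,p),("top",t,pt)):
    hsv=cv2.cvtColor(im,cv2.COLOR_BGR2HSV)
    m=cv2.inRange(hsv,(8,70,60),(28,255,255))
    cs,_=cv2.findContours(m,cv2.RETR_EXTERNAL,cv2.CHAIN_APPROX_NONE)
    for c in cs:
        if cv2.contourArea(c)>150:
            r=cv2.minAreaRect(c);b=cv2.boxPoints(r)
            W=np.array([onplane(pp,*q,0.036)[:2] for q in b]); e=[W[1]-W[0],W[2]-W[1]];L=[np.linalg.norm(v) for v in e]; v=e[int(np.argmax(L))]
            print(n,np.round(r[0]),hsv[int(r[0][1]),min(511,int(r[0][0]))],W.mean(0).round(4),np.round(L,3),"yaw",np.degrees(np.arctan(v[1]/v[0])).round(1))
cv2.imwrite("pics/m2.png",np.hstack([cv2.resize(w,(400,300)),cv2.resize(t,(400,300))]))
E
```

```text
time: 6.85
tool_pos: [0.5008, 0.0297, 0.2267]
ee_rot: [3.141, -0.001, 0.073]
wrist_force: [0.7, -1.3, -0.4]
width: 0.029
finger_force: 0.0
time: 7.65
tool_pos: [0.4022, -0.1917, 0.2266]
ee_rot: [-3.141, -0.001, 0.07]
wrist_force: [-0.7, 0.8, 0.5]
width: 0.0922
finger_force: 0.0
wrist [470. 332.] [ 19 177  98] [ 0.2018 -0.4848] [0.057 0.012] yaw 8.3
wrist [ 55. 325.] [ 19 174  94] [0.1733 0.0656] [0.078 0.014] yaw -7.8
wrist [334. 150.] [ 18 143 128] [ 0.4303 -0.2717] [0.077 0.025] yaw 0.2
wrist [242. 151.] [ 17 134 145] [ 0.4214 -0.1683] [0.029 0.076] yaw 17.8
wrist [229.  55.] [ 17 120 140] [ 0.5215 -0.1497] [0.076 0.029] yaw -4.9
wrist [32. 60.] [ 14 156  90] [0.5001 0.0575] [0.064 0.12 ] yaw -5.1
top [291. 210.] [ 17 128 133] [ 0.521 -0.145] [0.078 0.03 ] yaw -4.9
top [143. 219.] [ 14 164  90] [0.4952 0.172 ] [0.267 0.131] yaw -85.9
top [506. 205.] [ 14 148  95] [ 0.546  -0.6057] [0.043 0.101] yaw 4.9
top [155.  85.] [ 0 13 58] [0.8029 0.169 ] [0.053 0.051] yaw -40.0
```

View pics/m2.png

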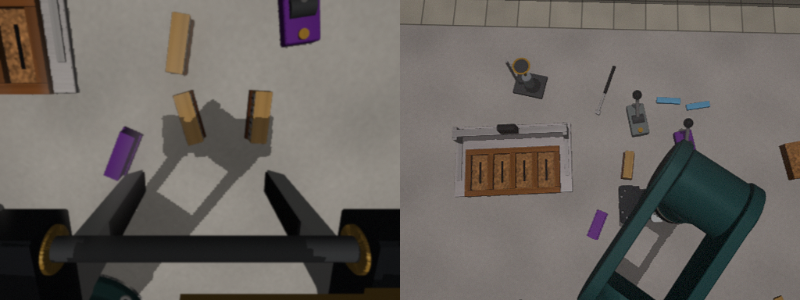

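The rail is now fully open in the top half of the composite, and the wrist measurement gives blocks A (.5215,-.150), B (.4214,-.168) and C (.430,-.272), all about 76 mm long as expected. Grasping B first.

```bash
python3 -m pendant '[[1,1.2,0,0,0,6.9,0.6],[0.92,1.1,0,0,0,6.9,0.6],[0,0,-4.5,0,0,0,0.6],[0,0,-4.5,0,0,0,0.6],[0,0,-4.5,0,0,0,0.6],[0,0,-3.5,0,0,0,0.6],[0,0,-2,0,0,0,0.6],[0,0,-1,0,0,0,0.6]]';python3 -m pendant '[[0,0,0,0,0,0,0.6],[0,0,0,0,0,0,0],[0,0,0,0,0,0,0],[0,0,0,0,0,0,0],[0,0,0,0,0,0,0],[0,0,0,0,0,0,0],[0,0,0,0,0,0,0]]'
```

```text
time: 8.55
tool_pos: [0.4206, -0.1659, 0.024]
ee_rot: [-3.138, 0.003, 0.316]
wrist_force: [0.5, -0.4, 0.9]
width: 0.0563
finger_force: 0.0
time: 9.25
tool_pos: [0.422, -0.1683, 0.0273]
ee_rot: [3.141, -0.001, 0.313]
wrist_force: [-0.8, 0.9, 4.8]
width: 0.0236
finger_force: 29.9
```

```bash
python3 -m pendant '[[0,0,3,0,0,0,0],[0,0,4,0,0,0,0],[0,0,5,0,0,0,0],[0.73,3.73,0,0,0,-2.75,0],[0.73,3.73,0,0,0,-2.75,0],[0.73,3.73,0,0,0,-2.75,0],[0.73,3.73,0,0,0,-2.75,0],[0.73,3.73,0,0,0,-2.75,0]]';python3 -m pendant '[[0.73,3.73,0,0,0,0,0],[0.73,3.73,0,0,0,0,0],[0.73,3.73,0,0,0,0,0],[0.73,3.73,0,0,0,0,0],[0.73,3.73,0,0,0,0,0],[0,0,0,0,0,0,0],[0,0,0,0,0,0,0]]'; python3 - <<'E'
from h import *
w=imaging.snapshot("wrist")[:,:,::-1]; cv2.imwrite("pics/w3.png",w)
E
```

```text
time: 10.05
tool_pos: [0.4579, 0.0195, 0.1461]
ee_rot: [3.141, 0.0, 0.071]
wrist_force: [0.5, 0.9, -0.3]
width: 0.0241
finger_force: 3.0
time: 10.75
tool_pos: [0.4942, 0.205, 0.1457]
ee_rot: [3.14, 0.002, 0.075]
wrist_force: [-0.5, -0.8, 0.4]
width: 0.0238
finger_force: 30.0
```

View pics/w3.png

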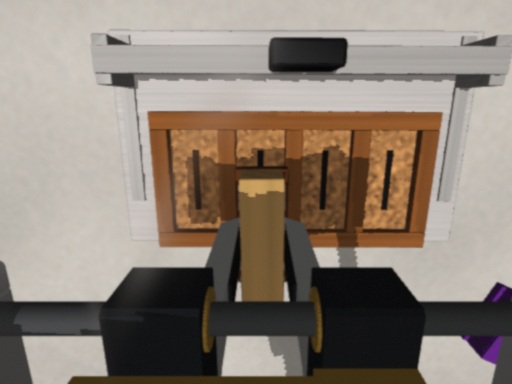

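Finger force briefly fell to 3 N in transit, so the grip slackened. The block is still in the jaws, its far top edge at about row 170. I'll compare that with the expected projection.

```bash
python3 - <<'E'
from h import *
p=imaging.camera_params("wrist")
ex=np.array([.9973,.0729,0]);ey=np.array([-.0729,.9973,0]);c=np.array([.4942,.205,.1457])
for dz in(.009,-.017,-.027):
  for y in(.012,-.012): print(dz,y,proj(p,c+.038*ex+y*ey+[0,0,dz]).round(0))
im=cv2.imread("pics/w3.png");print([tuple(im[v,262]) for v in range(150,215,4)])
for n in("side",):
  s=imaging.snapshot(n)[:,:,::-1]; q=proj(imaging.camera_params(n),c); print(q); u,v=map(int,q)
  cv2.imwrite("pics/s3.png",cv2.resize(s[max(0,v-60):v+60,u-70:u+70],None,fx=4,fy=4))
E
```

```text
0.009 0.012 [236. 177.]
0.009 -0.012 [283. 177.]
-0.017 0.012 [239. 167.]
-0.017 -0.012 [280. 167.]
-0.027 0.012 [240. 164.]
-0.027 -0.012 [279. 164.]
[(np.uint8(28), np.uint8(43), np.uint8(59)), (np.uint8(16), np.uint8(20), np.uint8(27)), (np.uint8(17), np.uint8(23), np.uint8(31)), (np.uint8(17), np.uint8(23), np.uint8(30)), (np.uint8(12), np.uint8(18), np.uint8(30)), (np.uint8(32), np.uint8(53), np.uint8(70)), (np.uint8(31), np.uint8(53), np.uint8(69)), (np.uint8(43), np.uint8(72), np.uint8(94)), (np.uint8(96), np.uint8(159), np.uint8(201)), (np.uint8(93), np.uint8(158), np.uint8(199)), (np.uint8(94), np.uint8(159), np.uint8(199)), (np.uint8(63), np.uint8(107), np.uint8(138)), (np.uint8(52), np.uint8(89), np.uint8(116)), (np.uint8(54), np.uint8(89), np.uint8(117)), (np.uint8(53), np.uint8(90), np.uint8(116)), (np.uint8(54), np.uint8(90), np.uint8(117)), (np.uint8(52), np.uint8(89), np.uint8(116))]
[282.01764759 269.30819779]
```

View pics/s3.png

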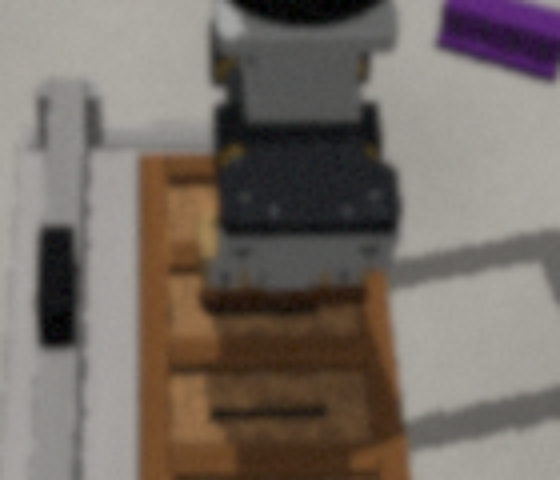

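The block is level and at its expected place in the hand: its top edge is at row 177, as predicted. Lowering into the bay.

```bash
python3 -m pendant '[[0.1,0,-4,0,0,0,0],[0,0,-3,0,0,0,0],[0,0,-1.5,0,0,0,0],[0,0,-1,0,0,0,0],[0,0,-0.6,0,0,0,0],[0,0,-0.4,0,0,0,0],[0,0,0,0,0,0,0],[0,0,0,0,0,0,0]]'
```

```text
time: 11.65
tool_pos: [0.4962, 0.2049, 0.0425]
ee_rot: [-3.141, -0.002, 0.073]
wrist_force: [-0.7, 0.1, -0.5]
width: 0.0241
finger_force: 30.0
```

```bash
python3 -m pendant '[[0,0,-0.3,0,0,0,0],[0,0,-0.2,0,0,0,0],[0,0,0,0,0,0,0]]'; python3 -m pendant '[[0,0,0,0,0,0,0.4],[0,0,0,0,0,0,0.4],[0,0,0,0,0,0,0.4],[0,0,2,0,0,0,0.4],[0,0,4,0,0,0,0.4],[0,0,5,0,0,0,0.4],[0,0,4,0,0,0,0.4]]'; python3 -m pendant '[[-1.2,-4,1,0,0,0,0.6],[-1.2,-4,1,0,0,0,0.6],[-1.2,-4,0,0,0,0,0.6],[-1.2,-4,0,0,0,0,0.6],[-1.2,-4,0,0,0,0,0.6],[-1.2,-4,0,0,0,0,0.6],[0,0,0,0,0,0,0.6],[0,0,0,0,0,0,0.6]]'; cat > look.py <<'E'
from h import *
import sys
o=np.array([.4975,.174]);ex=np.array([.9973,.0729]);ey=np.array([-.0729,.9973])
p=imaging.camera_params("wrist");w=imaging.snapshot("wrist")[:,:,::-1].copy()
cv2.imwrite(f"pics/{sys.argv[1]}.png",w); print(robot.get_obs()["tool_pos"].round(4),robot.get_obs()["ee_rot"].round(3))
hsv=cv2.cvtColor(w,cv2.COLOR_BGR2HSV)
m=cv2.inRange(hsv,(8,70,105),(28,190,255))
cs,_=cv2.findContours(m,cv2.RETR_EXTERNAL,cv2.CHAIN_APPROX_NONE)
for c in cs:
    if cv2.contourArea(c)>250:
        r=cv2.minAreaRect(c);b=cv2.boxPoints(r)
        W=np.array([onplane(p,*q,0.036)[:2] for q in b]); e=[W[1]-W[0],W[2]-W[1]];L=[np.linalg.norm(v) for v in e]; v=e[int(np.argmax(L))]
        print(np.round(r[0]),W.mean(0).round(4),np.round(L,3),"yaw",np.degrees(np.arctan2(v[1],v[0])).round(1))
E
python3 look.py w4
```

```text
time: 11.95
tool_pos: [0.496, 0.2049, 0.0373]
ee_rot: [-3.142, -0.001, 0.074]
wrist_force: [-0.2, 0.1, 3.2]
width: 0.0237
finger_force: 30.0
time: 12.65
tool_pos: [0.4957, 0.2048, 0.1889]
ee_rot: [-3.141, -0.001, 0.073]
wrist_force: [1.5, -0.3, -0.1]
width: 0.0378
finger_force: 0.0
time: 13.45
tool_pos: [0.4234, -0.0358, 0.2065]
ee_rot: [-3.141, -0.0, 0.071]
wrist_force: [-0.1, 0.6, 0.1]
width: 0.0564
finger_force: 0.0
[ 0.4236 -0.035   0.2065] [-3.141 -0.     0.073]
[465. 212.] [ 0.3952 -0.2674] [0.079 0.024] yaw 0.4
[  1. 108.] [0.473 0.237] [0.017 0.061] yaw -171.0
[378.  86.] [ 0.5217 -0.147 ] [0.076 0.024] yaw -5.1
[98. 95.] [0.4911 0.137 ] [0.191 0.108] yaw -85.9
[164.  87.] [0.504  0.0695] [0.053 0.095] yaw -175.7
[94. 28.] [0.556  0.1363] [0.014 0.181] yaw -85.9
```

B is seated, and C has been knocked to (.395,-.267). Next I grasp A at (.5217,-.147).

```bash
python3 -m pendant '[[2.45,-2.79,0,0,0,-2.3,0.6],[2.45,-2.79,0,0,0,-2.3,0.6],[2.45,-2.79,0,0,0,-2.3,0.6],[2.45,-2.79,0,0,0,-2.3,0.6],[0,0,-4.5,0,0,0,0.6],[0,0,-4.5,0,0,0,0.6],[0,0,-4.5,0,0,0,0.6],[0,0,-2.5,0,0,0,0.6]]';python3 -m pendant '[[0,0,-1.2,0,0,0,0.6],[0,0,-0.8,0,0,0,0.6],[0,0,0,0,0,0,0],[0,0,0,0,0,0,0],[0,0,0,0,0,0,0],[0,0,0,0,0,0,0],[0,0,0,0,0,0,0],[0,0,0,0,0,0,0]]'
```

```text
time: 14.3
tool_pos: [0.5198, -0.1439, 0.0416]
ee_rot: [-3.139, 0.007, -0.084]
wrist_force: [1.0, -0.1, -0.9]
width: 0.0566
finger_force: 0.0
time: 15.1
tool_pos: [0.5223, -0.147, 0.0278]
ee_rot: [3.141, -0.002, -0.087]
wrist_force: [-0.3, 0.5, 4.4]
width: 0.0238
finger_force: 30.0
```

```bash
python3 -m pendant '[[0,0,3,0,0,0,0],[0,0,4,0,0,0,0],[0,0,5,0,0,0,0],[-0.28,3.63,0,0,0,2.3,0],[-0.28,3.63,0,0,0,2.3,0],[-0.28,3.63,0,0,0,2.3,0],[-0.28,3.63,0,0,0,2.3,0],[-0.28,3.63,0,0,0,0,0]]';python3 -m pendant '[[-0.28,3.63,0,0,0,0,0],[-0.28,3.63,0,0,0,0,0],[-0.28,3.63,0,0,0,0,0],[0,0,0,0,0,0,0],[0,0,0,0,0,0,0],[0,0,0,0,0,0,0]]'; python3 look.py w5
```

```text
time: 15.9
tool_pos: [0.5069, 0.0358, 0.146]
ee_rot: [3.141, 0.001, 0.073]
wrist_force: [0.5, -1.0, -1.7]
width: 0.0237
finger_force: 30.0
time: 16.5
tool_pos: [0.4991, 0.1426, 0.1461]
ee_rot: [3.141, 0.001, 0.072]
wrist_force: [-0.5, -0.2, -1.6]
width: 0.0239
finger_force: 30.0
[0.4992 0.1424 0.1463] [3.141 0.    0.072]
[262. 239.] [0.446  0.1383] [0.042 0.125] yaw -174.7
[224. 180.] [0.5011 0.1757] [0.249 0.126] yaw -85.8
```

View pics/w5.png

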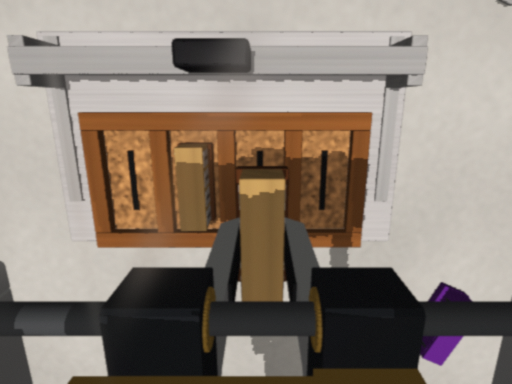

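Block B sits upright in the second bay from the left, around (195,187). The held block is level and lined up over the next bay (262,150). Lowering it, then going to C.

```bash
python3 -m pendant '[[0.05,0.05,-4,0,0,0,0],[0,0,-3,0,0,0,0],[0,0,-1.5,0,0,0,0],[0,0,-1,0,0,0,0],[0,0,-0.8,0,0,0,0],[0,0,-0.4,0,0,0,0],[0,0,-0.2,0,0,0,0],[0,0,0,0,0,0,0]]'; python3 -m pendant '[[0,0,0,0,0,0,0.4],[0,0,0,0,0,0,0.4],[0,0,0,0,0,0,0.4],[0,0,2,0,0,0,0.4],[0,0,4,0,0,0,0.4],[0,0,5,0,0,0,0.4],[0,0,5,0,0,0,0.4]]'; python3 -m pendant '[[-1.9,-4.3,1,0,0,0,0.6],[-1.9,-4.3,1,0,0,0,0.6],[-1.9,-4.3,0,0,0,0,0.6],[-1.9,-4.3,0,0,0,0,0.6],[-1.9,-4.3,0,0,0,0,0.6],[-1.9,-4.3,0,0,0,0,0.6],[-1.9,-4.3,0,0,0,0,0.6],[-1,-3,0,0,0,0,0.6]]';python3 -m pendant '[[0,-3,0,0,0,0,0.6],[0,0,0,0,0,0,0.6],[0,0,0,0,0,0,0.6]]'; python3 look.py w6
```

```text
time: 17.35
tool_pos: [0.5002, 0.144, 0.0382]
ee_rot: [3.142, -0.001, 0.073]
wrist_force: [-0.1, 0.5, 0.2]
width: 0.024
finger_force: 30.0
time: 18.05
tool_pos: [0.4991, 0.144, 0.199]
ee_rot: [3.141, 0.001, 0.073]
wrist_force: [0.9, 0.3, 0.0]
width: 0.0375
finger_force: 0.0
time: 18.85
tool_pos: [0.3552, -0.1891, 0.2181]
ee_rot: [3.14, -0.001, 0.071]
wrist_force: [0.6, 0.1, 0.5]
width: 0.0563
finger_force: 0.0
time: 19.15
tool_pos: [0.3565, -0.217, 0.2176]
ee_rot: [-3.141, -0.0, 0.072]
wrist_force: [-0.1, 0.5, -0.4]
width: 0.0562
finger_force: 0.0
[ 0.3567 -0.2164  0.2176] [-3.141 -0.     0.073]
[311. 128.] [ 0.4077 -0.267 ] [0.05  0.024] yaw 0.2
[ 6. 30.] [0.4819 0.0489] [0.012 0.056] yaw 172.6
```

Only the sunlit part of C was masked; its far end at x ≈ .433 confirms the centre at (.395,-.267). Grasping.

```bash
python3 -m pendant '[[1.9,-2.5,0,0,0,-2,0.6],[1.93,-2.55,0,0,0,-2,0.6],[0,0,-4.5,0,0,0,0.6],[0,0,-4.5,0,0,0,0.6],[0,0,-4.5,0,0,0,0.6],[0,0,-3,0,0,0,0.6],[0,0,-1.6,0,0,0,0.6],[0,0,-1,0,0,0,0.6]]';python3 -m pendant '[[0,0,0,0,0,0,0.6],[0,0,0,0,0,0,0],[0,0,0,0,0,0,0],[0,0,0,0,0,0,0],[0,0,0,0,0,0,0],[0,0,0,0,0,0,0],[0,0,0,0,0,0,0]]'
```

```text
time: 20.0
tool_pos: [0.3946, -0.2652, 0.0247]
ee_rot: [-3.139, 0.002, 0.006]
wrist_force: [-0.4, -1.0, 0.6]
width: 0.0568
finger_force: 0.0
time: 20.7
tool_pos: [0.3953, -0.2676, 0.0272]
ee_rot: [3.141, -0.001, 0.003]
wrist_force: [0.1, 0.7, 3.2]
width: 0.0235
finger_force: 30.0
```

```bash
python3 -m pendant '[[0,0,3,0,0,0,0],[0,0,4,0,0,0,0],[0,0,5,0,0,0,0],[1.09,3.49,0,0,0,2,0],[1.09,3.49,0,0,0,2,0],[1.09,3.49,0,0,0,0,0],[1.09,3.49,0,0,0,0,0],[1.09,3.49,0,0,0,0,0]]';python3 -m pendant '[[1.09,3.49,0,0,0,0,0],[1.09,3.49,0,0,0,0,0],[1.09,3.49,0,0,0,0,0],[1.09,3.49,0,0,0,0,0],[1.09,3.49,0,0,0,0,0],[0,0,0,0,0,0,0],[0,0,0,0,0,0,0]]'; python3 look.py w7
```

```text
time: 21.5
tool_pos: [0.4494, -0.0917, 0.1461]
ee_rot: [3.141, 0.0, 0.073]
wrist_force: [0.4, -0.4, -1.3]
width: 0.0236
finger_force: 30.0
time: 22.2
tool_pos: [0.5036, 0.0818, 0.1458]
ee_rot: [3.141, 0.002, 0.075]
wrist_force: [0.8, -0.3, -1.2]
width: 0.0238
finger_force: 30.0
[0.5035 0.081  0.146 ] [3.141e+00 1.000e-03 7.300e-02]
[261. 240.] [0.45   0.0777] [0.041 0.124] yaw -174.6
[156. 180.] [0.5009 0.1762] [0.249 0.125] yaw -85.7
```

View pics/w7.png

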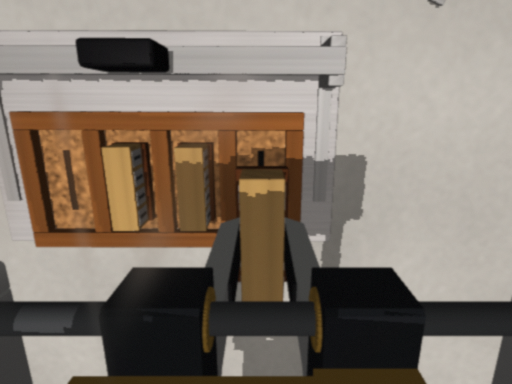

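Both placed blocks stand upright in their bays and the held one is lined up over the right-hand bay. Lowering and releasing it, then moving to the far side of the grip.

```bash
python3 -m pendant '[[0.08,0.03,-4,0,0,0,0],[0,0,-3,0,0,0,0],[0,0,-1.5,0,0,0,0],[0,0,-1,0,0,0,0],[0,0,-0.8,0,0,0,0],[0,0,-0.4,0,0,0,0],[0,0,-0.2,0,0,0,0],[0,0,0,0,0,0,0]]'; python3 -m pendant '[[0,0,0,0,0,0,0.4],[0,0,0,0,0,0,0.4],[0,0,0,0,0,0,0.4],[0,0,2,0,0,0,0.4],[0,0,4,0,0,0,0.4],[0,0,5,0,0,0,0.4],[0,0,5,0,0,0,0.4]]'; python3 -m pendant '[[0,2.5,0,0,0,0,0],[0,2.5,0,0,0,0,0],[0,2.5,0,0,0,0,0],[0,2.5,0,0,0,0,0],[0,0,0,0,0,0,0],[0,0,0,0,0,0,0]]';  python3 - <<'E'
from h import *
t=imaging.snapshot("top")[:,:,::-1];cv2.imwrite("pics/t8.png",t)
w=imaging.snapshot("wrist")[:,:,::-1];cv2.imwrite("pics/w8.png",w)
cv2.imwrite("pics/m8.png",np.hstack([cv2.resize(w,(400,300)),cv2.resize(t[60:260,50:350],(400,300))]))
p=imaging.camera_params("top")
for q in [(146,115),(152,93),(188,101),(184,126)]: print(onplane(p,*q,.01).round(3))
E
```

```text
time: 23.05
tool_pos: [0.5052, 0.0818, 0.0381]
ee_rot: [3.141, -0.001, 0.073]
wrist_force: [-0.6, -0.3, -1.2]
width: 0.0238
finger_force: 30.0
time: 23.75
tool_pos: [0.5042, 0.0819, 0.199]
ee_rot: [3.142, 0.001, 0.073]
wrist_force: [2.1, 0.0, 0.5]
width: 0.0376
finger_force: 0.0
time: 24.35
tool_pos: [0.5047, 0.1819, 0.1976]
ee_rot: [3.141, -0.0, 0.074]
wrist_force: [-1.1, 0.3, -1.0]
width: 0.0003
finger_force: 0.0
[0.739 0.19  0.01 ]
[0.793 0.18  0.01 ]
[0.776 0.095 0.01 ]
[0.714 0.101 0.01 ]
```

View pics/m8.png

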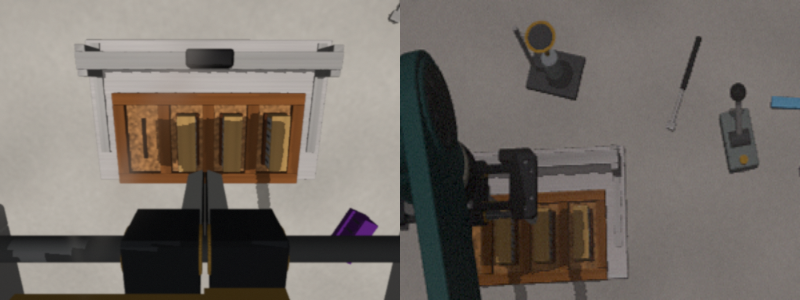

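All three blocks are seated in their bays, the rail is open and the toggle is off. Next I slide the rail home by its grip.

```bash
python3 -m pendant '[[4.3,0,0,0,0,0,0],[4.3,0,0,0,0,0,0],[4.4,0.2,0,0,0,0,0],[0,0,0,0,0,0,0],[0,0,-4.5,0,0,0,0],[0,0,-4.5,0,0,0,0],[0,0,-2.5,0,0,0,0],[0,0,0,0,0,0,0]]'; python3 -m pendant '[[-1.2,-0.09,0,0,0,0,0],[-1.2,-0.09,0,0,0,0,0],[-1.2,-0.09,0,0,0,0,0],[-1.2,-0.09,0,0,0,0,0],[-1.2,-0.09,0,0,0,0,0],[-1.2,-0.09,0,0,0,0,0],[-0.8,-0.06,0,0,0,0,0],[0,0,0,0,0,0,0]]'; python3 -m pendant '[[-0.6,-0.04,0,0,0,0,0],[0,0,0,0,0,0,0],[0,0,0,0,0,0,0]]'
```

```text
time: 25.25
tool_pos: [0.6307, 0.1821, 0.077]
ee_rot: [3.14, 0.011, 0.072]
wrist_force: [-0.2, -0.1, 0.7]
width: 0.0007
finger_force: 0.0
time: 26.05
tool_pos: [0.5549, 0.1777, 0.0851]
ee_rot: [-3.141, -0.003, 0.073]
wrist_force: [-0.5, -0.7, 0.9]
width: 0.0007
finger_force: 0.0
time: 26.35
tool_pos: [0.5492, 0.1775, 0.0831]
ee_rot: [-3.141, -0.001, 0.073]
wrist_force: [1.0, -0.0, 0.4]
width: 0.0006
finger_force: 0.8
```

```bash
python3 -m pendant '[[-0.4,-0.03,0,0,0,0,0],[0,0,0,0,0,0,0],[-0.3,-0.02,0,0,0,0,0],[0,0,0,0,0,0,0],[0,0,0,0,0,0,0]]'; python3 -m pendant '[[-0.3,-0.02,0,0,0,0,0],[0,0,0,0,0,0,0],[0,0,0,0,0,0,0]]'
```

```text
time: 26.85
tool_pos: [0.5466, 0.1773, 0.083]
ee_rot: [-3.141, -0.012, 0.073]
wrist_force: [12.7, 1.9, -4.2]
width: 0.0008
finger_force: 6.6
time: 27.15
tool_pos: [0.5466, 0.1773, 0.0831]
ee_rot: [-3.141, -0.018, 0.073]
wrist_force: [21.6, 2.3, -8.8]
width: 0.0005
finger_force: 10.2
```

The position holds while the force rises to 21 N, so the rail is at its home stop; the net travel matches 75 mm. I'll back off, rise, and locate the toggle ball.

```bash
python3 -m pendant '[[1.5,0.1,0,0,0,0,0],[1.5,0.1,0,0,0,0,0],[0,0,5,0,0,0,0],[0,0,5,0,0,0,0],[0,0,4,0,0,0,0],[0,-4,0,0,0,3,0],[0,-4,0,0,0,3,0],[0,-4,0,0,0,0,0]]'; python3 -m pendant '[[0,-4,0,0,0,0,0],[0,0,0,0,0,0,0],[0,0,0,0,0,0,0]]'; python3 - <<'E'
from h import *
w=imaging.snapshot("wrist")[:,:,::-1];t=imaging.snapshot("top")[:,:,::-1].copy()
p=imaging.camera_params("top");ps=imaging.camera_params("side");s=imaging.snapshot("side")[:,:,::-1]
def dark(im,x0,x1,y0,y1):
    g=cv2.cvtColor(im,cv2.COLOR_BGR2GRAY)[y0:y1,x0:x1]
    m=(g<32).astype(np.uint8); n,l,st,c=cv2.connectedComponentsWithStats(m)
    return [(np.round(c[i]+[x0,y0],1),st[i,4]) for i in range(1,n) if st[i,4]>15]
a=dark(t,285,330,105,150); print(a)
u,v=map(int,proj(ps,(.699,-.166,.092)));print(u,v); b=dark(s,u-15,u+15,v-15,v+15);print(b)
for q,_ in a: print("top",onplane(p,*q,.092).round(4))
if a and b: print(two(p,a[0][0],ps,b[0][0]))
cv2.imwrite("pics/m9.png",np.hstack([cv2.resize(w,(400,300)),cv2.resize(t[60:260,50:350],(400,300))]))
E
```

```text
time: 27.95
tool_pos: [0.5678, 0.058, 0.222]
ee_rot: [-3.141, 0.002, 0.18]
wrist_force: [0.6, -1.2, -0.5]
width: 0.0002
finger_force: 0.0
time: 28.25
tool_pos: [0.568, 0.0183, 0.2216]
ee_rot: [-3.14, 0.002, 0.176]
wrist_force: [0.2, 0.5, 0.8]
width: 0.0003
finger_force: 0.0
[]
201 161
[(array([200.4, 162.5]), np.int32(47))]
```

View pics/m9.png

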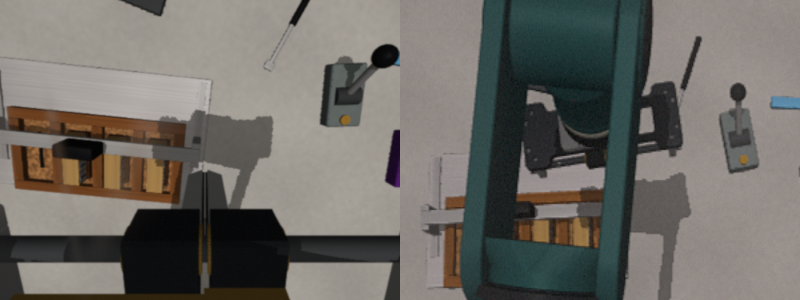

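The picture shows the rail home over the blocks, and the ball on the far side at top pixel (303.5,121). I'll triangulate it before approaching.

```bash
python3 - <<'E'
from h import *
print(two(imaging.camera_params("top"),(303.5,121.3),imaging.camera_params("side"),(200.4,162.5)))
E
python3 -m pendant '[[2.7,-3,0,0,0,0,0],[2.7,-3,0,0,0,0,0],[2.7,-3,0,0,0,0,0],[2.7,-3,0,0,0,0,0],[2.7,-3,0,0,0,0,0],[2.7,-2.8,0,0,0,0,0],[0,0,0,0,0,0,0],[0,0,0,0,0,0,0]]'
```

```text
(array([ 0.70317938, -0.16464123,  0.08863901]), np.float64(0.001014344466256869))
time: 29.2
tool_pos: [0.731, -0.1582, 0.2202]
ee_rot: [-3.139, 0.003, 0.179]
wrist_force: [0.5, 0.8, 0.3]
width: 0.0005
finger_force: 0.0
```

```bash
python3 -m pendant '[[0.9,0.1,0,0,0,0,0],[0,0,-2.5,0,0,0,0],[0,0,-2.5,0,0,0,0],[0,0,-2.5,0,0,0,0],[0,0,-2.5,0,0,0,0],[0,0,-1.5,0,0,0,0],[0,0,-0.8,0,0,0,0],[0,0,0,0,0,0,0]]'
```

```text
time: 30.0
tool_pos: [0.7392, -0.1571, 0.0991]
ee_rot: [-3.141, 0.001, 0.179]
wrist_force: [0.0, -0.4, 0.7]
width: 0.0005
finger_force: 0.0
```

```bash
python3 -m pendant '[[-1.4,-0.25,0,0,0,0,0],[-1.4,-0.25,0,0,0,0,0],[-1.4,-0.25,0,0,0,0,0],[-1.4,-0.25,0,0,0,0,0],[-1.4,-0.25,0,0,0,0,0],[-1.4,-0.25,0,0,0,0,0],[-1,-0.18,0,0,0,0,0],[0,0,0,0,0,0,0]]'; python3 -m pendant '[[0,0,4,0,0,0,0],[0,0,4,0,0,0,0],[0,0,5,0,0,0,0],[0,0,0,0,0,0,0],[0,0,0,0,0,0,0]]'; python3 - <<'E'
from h import *
cv2.imwrite("pics/s10.png",cv2.resize(imaging.snapshot("side")[:,:,::-1][130:384,150:360],None,fx=2.3,fy=2.3))
E
```

```text
time: 30.8
tool_pos: [0.6457, -0.1755, 0.1015]
ee_rot: [3.14, -0.002, 0.177]
wrist_force: [-0.4, -0.1, 0.5]
width: 0.0005
finger_force: 0.0
time: 31.3
tool_pos: [0.6473, -0.1752, 0.2328]
ee_rot: [3.138, -0.006, 0.178]
wrist_force: [0.4, -1.1, -1.1]
width: 0.0004
finger_force: 0.0
```

View pics/s10.png

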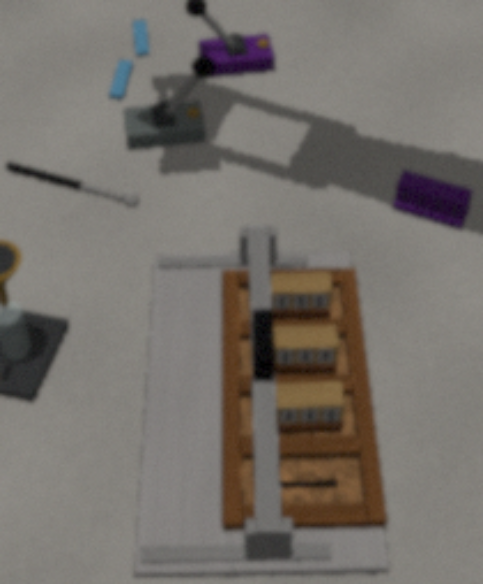

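The side view shows the toggle leaning to its boss side (ball at (203,66)), the rail over all three seated blocks, and the arm clear of everything. Handing in.

```bash
python3 -c "
from bench import robot
print(robot.close_job())"
```

```text
the job is handed in; nothing more can be done
None
```

I handed the job in after 31 s on the robot clock: blower off, rail opened, all three reed blocks present seated foot-down in separate bays, rail pushed to its home stop, and blower back on, all confirmed in the last side view; the hand-in returned no verdict.

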